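Feed the burr rack through the spring gate

ROBOT

A 7-joint arm with a two-finger parallel gripper is mounted at the origin on a cart in front of the work surface, level with it; the furniture and walls round the work are solid. World frame = base frame: x ahead of the robot, y to its left, z up, the work surface at z = 0. Lengths are in m, angles in rad, forces in N, time in s.
With the tool pointing down it reaches from about 0.4 to 0.85 m from the base axis. Payload 4.5 kg.
Tool frame: the origin (TCP) lies where the fingers leave the gripper's body, on its centre line; the fingertips stand 64 mm ahead of it and the grasp point (between the pads) lies 45 mm ahead of it; z points along the fingers, y is the direction in which the jaws open and shut (so a half turn about z gives the same grasp; the last joint's range is limited). The gripper opens to 88 mm and grips with 3 to 60 N. Pads are 18 mm wide; open, the fingers measure 123 mm over their backs; the gripper's body (75 mm by 187 mm) begins 45 mm behind the grasp point.
Start: joints at [-1.294, 0.689, -0.195, 1.565, 0.157, 0.902, -0.215], TCP at [0.15, 0.607, 0.303] pointing down, gripper open.
Joint ranges: [-3.01, 3.01], [-0.46, 2.08], [-1.47, 1.51], [0.13, 2.56], [-1, 4.14], [0.04, 2.09], [-2.66, 2.66]. Speed limits (rad/s): [2.57, 2.57, 3.14, 3.14, 3.14, 3.14, 3.14].

INTERFACE

Orientations are given as a unit quaternion [x, y, z, w].
In Python, from plant import monitor, snapshot, workorder, finder gives the robot as it stands.
- The arm moves only by the tool carry_out, never from a script. Its argument "motion" is one flat list of numbers, 6 for each row, row after row: the shift along the tool's x, y, z in cm, then the turn, a rotation vector about the tool's x, y, z in rad. In form: [x, y, z, rx, ry, rz, x, y, z, rx, ry, rz, ...]. A call has 1 to 8 rows; each row shifts and turns the commanded pose from where the row before left it, along the tool's axes as they then stand; what a row does not reach is not made up. A row lasts 1/8 s, in which the tool goes at most 62.5 mm and 10.7 degrees, less where a joint would pass 70% of its speed; a pose out of reach is approached as far as the arm can. A call with a gripper value outside its range is refused whole. "hand" is the finger opening in cm, from 0 to 8.81, set as the call begins (left out, the last holds). The fingers move at their own pace and stop on an object; "grip_force" is the grip in N (left out, the last holds). Time passes only in rows, so rows that do not move let the fingers close. It gives the time, the measured TCP pose, the force and the opening at its end, in the units of the state.
- monitor.get_state(): the state, without advancing time (a new reading comes with each control period).
- snapshot(name): name is "side" or "top"; returns a dict with "frame" (480x640x3 uint8, red, green, blue), "range_z" (480x640 float32, m along the optical axis (not along the pixel's ray), 0 where there is no reading), "fx", "fy", "cx", "cy" (pixels), "D" ([k1, k2, p1, p2, k3] as OpenCV has them; the pictures are not rectified), "rvec" (rotation vector, rad) and "tvec" (3), from world to camera coordinates, as OpenCV has them. Camera axes: x right, y down, z forward; pixel columns grow to the right and rows downward; lengths in m; the calibration is good to about 2 mm. A picture is of the moment at which its call begins.
- workorder.finish_job(): hands the job in, once; it reports no verdict.
Trained networks look in a picture, given as the dict that the camera call returned (one of the last four; its "shot" number tells which), for a name from the list of things; names that differ only in an ending like _2 or _b are one class to them, and where a whole thing is asked for, a point or a joint stands for the part that bears it (a point fixed in the world has none). Each returns a list of dicts, best first, with "p" (0 to 1); they miss things now and then, are a little off and sometimes report something else, mostly with a low value. They report only what shows in the picture. A call takes as long as a camera call. They do not tell look-alikes from the thing itself.
- finder.masks_of(picture, thing): "pixels" (480x640 bool, what is visible of it) and "extent" ([left, top, right, bottom] in pixels, round what is visible of it).
The state is a dict: "clock": time; "q": joint angles; "qd": joint speeds; "joint_torque": joint torques, N m; "tool_pos": TCP position; "eef_rot": TCP orientation; "contact_force": force on the tool from outside, world axes, zero at the start; "moment": the same for the moment, N m; "opening": opening from 0.0 (shut) to 1.0 (fully open).
Only numpy, scipy, OpenCV 4.12 (cv2) and the standard library are available. Lean on these libraries where they do the work, as an engineer would, in place of code of your own. Each camera call takes 0.05 s, during which the arm holds its last target. There are 200 camera calls.

TASK

Press the long bar beside the chute down with one fingertip to hold the spring gate open, and while it is held push the wooden burr rack by its upright rear plate with the other finger along the chute, past the gate, until it is home against the pad at the end stop. Then let the bar up so that the gate shuts behind the block, and move clear. Push only: do not pick up or tip the rack, do not let the gate and the rack touch each other, and leave the other things on the bench where they are.

Things in the scene. Friction and masses are not known exactly. Their poses are not given: they have to be found in the camera images.
- chute: fixed straight aluminium chute, open on top and at its rear end. Frame: x = feed direction, y across (left of feed), z up; origin at bench height (z = 0) on the centre line. Floor 4 mm thick, x = -172 to +172 mm; side walls y = +-31 to 36 mm, 25 mm high; end stop at the +x end, 30 mm high. The gate plane is x = +62.5 mm. Two posts (18 wide, 56 high) at y = +46 mm, x = -240 and +82 mm
- gate_line (a point): point on the chute's floor (4 mm above the bench), on the centre line, in the plane of the gate; axes as the chute's
- stop_face (a point): point at floor height (4 mm above the bench) on the centre line, on the face of the rubber pad of the end stop (chute x = +157 mm): the rack is home when its front end meets the pad; axes as the chute's
- gate (a joint): gate angle in rad: 0 = shut, 1.05 = fully open (hard stop). The gate turns on a 10 mm shaft that runs along the chute from post to post, axis at y = +46 mm, 46 mm above the bench. Pressing the hold bar down raises the leaf; a spring shuts it when the bar is let go. Above 0.8 the leaf clears the rack
- gate_leaf (a point): steel gate leaf: an arm from the shaft with a plate 44 mm wide, 30 high, 6 thick (along x), which when shut hangs across the chute 30 to 60 mm above the bench: it stops the rack's block but not its low board. This point: the plate's centre. Open, it stands up over the shaft, to about 115 mm above the bench
- bar_mid (a point): the hold bar: round steel bar, 10 mm thick, 260 long, parallel to the chute, on arms from the shaft at both ends. This point: middle of its centre line (chute x = -92.5 mm). It lies 30 mm from the shaft axis, at chute y = +72 to +76 mm. Centre height = 46 + 30 sin(0.5 - gate angle) mm (60 shut, 30 open), top 5 mm more. 2 to 5 N hold it down at any point; a fingertip can slide along it
- bar_rear (a point): rear end of the hold bar's centre line (chute x = -222 mm)
- bar_front (a point): front end of the hold bar's centre line (chute x = +37 mm, 25 mm before the gate)
- rack: loose wooden burr rack in the chute before the gate, 0.25 to 0.5 kg, 3 mm play each side. Origin: centre of its underside, x as the chute's. In mm: board x = -82.5 to +82.5, 56 wide, 8 thick; block x = +6 to +80, 54 wide, top 36 up, burrs on it to 45; push plate at the rear x = -82.5 to -74.5, 50 wide, top 70 up. Home: origin at chute x = +74.5; the shut gate then hangs behind the block, over the board
- wax_tin: loose bystander: low round wooden tin, 63 mm across, 23 high; origin at the centre of its underside
- flux_jar: loose bystander: small glass jar, 40 mm across, 39 high; origin at the centre of its underside
- lighter: loose bystander: flat yellow lighter lying down, 24x74x12 mm; origin at the centre of its underside
- mini_clamp0: loose bystander: tiny steel clamp with a brass screw, 15x42x26 mm; origin at the centre of its underside
- copper_mallet: loose bystander: short wooden handle-shaped mallet lying down, 24x82x24 mm; origin at the centre of its underside
Mind the look-alikes: they are no part of the job. Leave any orange look-alike of the rack alone.

How it is judged:
On the way, in this order (a step that is already met when the one before it is completed fails the run):
1. a finger holds the bar down and the gate is open, the rack still before it (value of joint gate above 0.8 rad and contact force between the fingers and gate_c0 above 0.3 N and x of rack in the frame of chute below -0.015 m), for 0.2 s.
2. the rack's block is under the open gate while a finger still holds the bar down (value of joint gate above 0.8 rad and contact force between the fingers and gate_c0 above 0.3 N and x of rack in the frame of chute between 0.005 and 0.05 m), for 0.1 s.
At the end, for the whole second after the job is handed in: the rack lies flat on the chute's floor past the gate, its front within 6 mm of the end pad and at rest, and the gate is shut (under 0.06 rad) behind its block (x of rack in the frame of chute above 0.0685 m and not (x of rack in the frame of chute above 0.08 m) and z of rack in the frame of chute below 0.008 m and angle between rack's own z axis and vertical below 0.06 rad and linear speed of rack below 0.01 m/s and value of joint gate below 0.06 rad); the robot touches nothing.
It fails at once if the rack is lifted or tipped (more than 10 mm up or 0.2 rad) (z of rack in the frame of chute above 0.014 m or angle between rack's own z axis and vertical above 0.2 rad).
It fails at once if gate and rack press on each other with more than 1 N (contact force between rack and gate above 1 N).
It fails at once if another thing on the bench is moved more than 20 mm (distance of any of wax_tin, flux_jar, lighter, mini_clamp0, copper_mallet from where it was at the start of the episode above 0.02 m).
It also fails if it takes over 42 s, if anything falls off the work surface, if the arm or the gripper's body presses on something with over 40 N, if the wrist force passes 120 N, or if a joint passes its speed limit or range.

## Working session

There is one attempt and no reset: what is moved stays moved. The work goes in short steps, Python scripts to look and compute and a tool call to move; the robot and the scene stay as the last step left them, time stands still between calls to the robot, and variables do not carry over. Pictures are saved under pics/ and viewed, about 8 in all and at most 12, crops included, and the job is handed in when it is done.

Besides the shell and the picture viewer there is one more tool, called after ">>>" by a JSON object that holds its "api" and its "payload". carry_out: Moves the arm, as the interface text tells. Its arguments: {"type":"object","properties":{"motion":{"type":"array"},"hand":{"type":"number"},"grip_force":{"type":"number"}},"required":["motion"]}

```bash
ls; mkdir -p pics; cat > h.py <<'E'
import numpy as np, cv2
from scipy.spatial.transform import Rotation as R
def cloud(s):
    K=np.array([[s['fx'],0,s['cx']],[0,s['fy'],s['cy']],[0,0,1]]);D=np.array(s['D'],float)
    v,u=np.mgrid[:480,:640]
    p=cv2.undistortPoints(np.stack([u.ravel(),v.ravel()],1).astype(np.float64)[:,None],K,D)[:,0].reshape(480,640,2)
    z=s['range_z'].astype(float)
    c=np.dstack([p*z[...,None],z]); Rm=cv2.Rodrigues(np.array(s['rvec'],float))[0]
    w=(c-np.array(s['tvec']).ravel())@Rm
    w[z==0]=np.nan
    return w
def proj(s,P):
    K=np.array([[s['fx'],0,s['cx']],[0,s['fy'],s['cy']],[0,0,1]])
    return cv2.projectPoints(np.array(P,float).reshape(-1,1,3),np.array(s['rvec'],float),np.array(s['tvec'],float),K,np.array(s['D'],float))[0][:,0]
def save(s,n): cv2.imwrite('pics/'+n,s['frame'][...,::-1])
E
python3 - <<'E'
from h import *
from plant import monitor,snapshot,finder
print(monitor.get_state())
for n in('top','side'):
    s=snapshot(n);save(s,n+'0.png');w=cloud(s)
    for t in ('rack','bar_mid','chute','wax_tin','flux_jar','lighter','mini_clamp0','copper_mallet'):
        for d in finder.masks_of(s,t)[:3]:
            print(n,t,round(d['p'],2),d['extent'],np.nanmedian(w[d['pixels']],0).round(3))
E
```

```text
pics
{'clock': 0.0, 'q': array([-1.29419925,  0.69002011, -0.1944947 ,  1.56631913,  0.15731586,
        0.9025113 , -0.21506058]), 'qd': array([-6.01033714e-04,  2.95279440e-04,  6.29312818e-05,  1.96376088e-03,
        7.92792956e-04, -2.13510625e-04, -1.14771563e-03]), 'joint_torque': array([ 4.66441616e-04, -5.27558899e+01, -1.26654122e+00, -1.53426468e+01,
       -5.26216824e-02,  6.76886397e-03,  1.68969154e-04]), 'tool_pos': array([0.15019219, 0.60616104, 0.30189354]), 'eef_rot': array([ 1.21043084e-01,  9.92646816e-01, -9.32188915e-04, -3.46932314e-05]), 'contact_force': array([ 0.25628677,  0.21386118, -0.53181757]), 'moment': array([-0.03100688,  0.00456768, -0.01532392]), 'opening': 0.999698711819326}
top rack 0.72 [108.9, 238.6, 178.3, 315.7] [0.474 0.58  0.028]
top rack 0.63 [339.5, 226.4, 414.8, 258.2] [0.567 0.072 0.035]
top bar_mid 0.78 [303.7, 201.7, 446.9, 245.8] [0.623 0.075 0.055]
top chute 0.79 [293.7, 196.2, 493.8, 263.3] [ 0.599 -0.025  0.022]
top wax_tin 0.75 [398.6, 265.3, 427.6, 290.0] [0.494 0.    0.023]
top flux_jar 0.53 [269.7, 166.3, 284.1, 188.7] [0.709
[... 417 characters left out ...]
0.593 0.018]
side rack 0.6 [270.6, 212.3, 318.7, 246.1] [0.57  0.073 0.041]
side bar_mid 0.89 [250.6, 200.1, 316.9, 257.0] [0.624 0.079 0.055]
side chute 0.79 [236.2, 195.8, 325.3, 272.7] [0.61  0.061 0.026]
side chute 0.67 [248.2, 203.7, 314.9, 252.7] [0.626 0.063 0.055]
side flux_jar 0.61 [277.0, 276.2, 292.5, 301.4] [0.72  0.317 0.027]
side lighter 0.63 [316.9, 224.5, 336.8, 241.0] [0.48  0.12  0.011]
side mini_clamp0 0.49 [288.3, 206.6, 296.7, 214.3] [ 0.504 -0.071  0.01 ]
side mini_clamp0 0.4 [249.5, 199.9, 312.4, 249.8] [0.624 0.063 0.054]
side copper_mallet 0.57 [324.8, 207.4, 325.2, 209.6] [ 0.424 -0.01   0.02 ]
side copper_mallet 0.35 [238.3, 199.1, 323.6, 273.1] [0.611 0.066 0.028]
```

```bash
python3 - <<'E'
import cv2,numpy as np
a=cv2.imread('pics/top0.png');b=cv2.imread('pics/side0.png')
cv2.imwrite('pics/top_c.png',cv2.resize(a[175:335,270:510],None,fx=3.3,fy=3.3,interpolation=cv2.INTER_CUBIC))
E
```

```text
(no output)
```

View pics/top0.png

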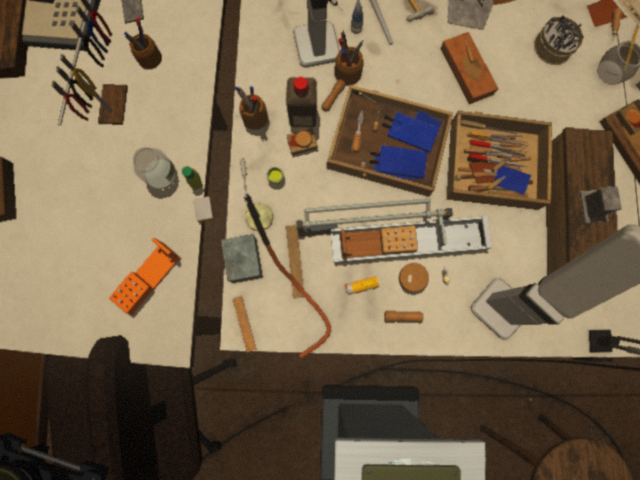

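View pics/top_c.png

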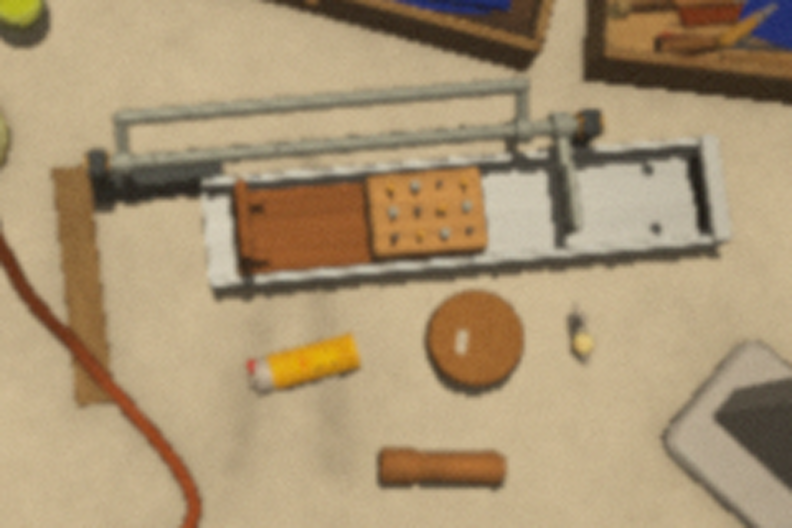

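The wooden rack in the chute is at (378,242). The orange look-alike on the other table is at (145,275), and the mallet at (404,316) and tin at (413,278) are also wood-coloured. I choose the one in the chute. It feeds to the right in the image (about world -y), with the bar above it at (375,210).

```bash
cat > fit.py <<'E'
from h import *
from plant import snapshot,finder
def pick(s,t,w):
    for d in finder.masks_of(s,t):
        m=np.nanmedian(w[d['pixels']],0)
        if abs(m[1])<.3: return w[d['pixels']]
if __name__=='__main__':
    for n in('top','side'):
        s=snapshot(n);w=cloud(s)
        b=pick(s,'bar_mid',w); b=b[np.isfinite(b[:,0])]; b=b[(b[:,2]>.03)&(b[:,2]<.09)]
        c=w[(w[...,2]>.018)&(w[...,2]<.032)&(abs(w[...,0]-.59)<.12)&(abs(w[...,1])<.25)].astype(np.float32)
        c=w.reshape(-1,3);c=c[(c[:,2]>.019)&(c[:,2]<.034)&(c[:,0]>.53)&(c[:,0]<.68)&(abs(c[:,1]+.02)<.22)]
        r=cv2.minAreaRect(c[:,:2].astype(np.float32)); print(n,'walls rect',r,cv2.boxPoints(r).round(3).tolist())
        far=b[b[:,2]>.053]; vx=cv2.fitLine(far[:,:2].astype(np.float32),cv2.DIST_HUBER,0,.01,.01).ravel()
        print('bar line',vx, 'ang',np.arctan2(vx[1],vx[0]),np.nanpercentile(far,[2,50,98],axis=0).round(3).tolist())
        rk=pick(s,'rack',w); rk=rk[np.isfinite(rk[:,0])]
        p=rk[rk[:,2]>.055]; print('plate',len(p),np.median(p,0).round(4),p.min(0).round(3),p.max(0).round(3))
        k=rk[(rk[:,2]>.036)&(rk[:,2]<.05)];r=cv2.minAreaRect(k[:,:2].astype(np.float32));print('block',len(k),r)
E
python3 fit.py
```

```text
top walls rect ((0.6121578812599182, -0.03196758031845093), (0.13427914679050446, 0.4227643311023712), 6.285292625427246) [[0.5220000147819519, 0.17100000381469727], [0.5690000057220459, -0.24899999797344208], [0.7020000219345093, -0.23499999940395355], [0.656000018119812, 0.1850000023841858]]
bar line [ 0.04840004 -0.99882805  0.6347916   0.09217913] ang -1.5223774 [[0.571, -0.06, 0.053], [0.633, 0.081, 0.063], [0.654, 0.234, 0.069]]
plate 106 [0.5581 0.1541 0.0737] [0.535 0.147 0.055] [0.583 0.16  0.078]
block 833 ((0.5679823756217957, 0.07663935422897339), (0.054022807627916336, 0.16348391771316528), 6.271543025970459)
side walls rect ((0.589396595954895, -0.03351810574531555), (0.10483310371637344, 0.4309685528278351), 10.95982551574707) [[0.4970000088214874, 0.1679999977350235], [0.5789999961853027, -0.2549999952316284], [0.6819999814033508, -0.23499999940395355], [0.6000000238418579, 0.18799999356269836]]
bar line [ 0.04613021 -0.99893546  0.6388126   0.12176146] ang -1.5246497 [[0.583, -0.059, 0.053], [0.638, 0.106, 0.063], [0.659, 0.235, 0.068]]
plate 143 [0.5668 0.1561 0.0668] [0.539 0.047 0.055] [0.625 0.225 0.077]
block 334 ((0.5811026692390442, 0.08012642711400986), (0.06963344663381577, 0.16962496936321259), 4.762404441833496)
```

```bash
cat > icp.py <<'E'
from h import *
from plant import snapshot
from scipy.optimize import least_squares
def box(p,lo,hi):
    lo,hi=np.array(lo)/1e3,np.array(hi)/1e3;c=(lo+hi)/2;q=abs(p-c)-(hi-lo)/2
    return abs(np.linalg.norm(np.maximum(q,0),axis=1)+np.minimum(q.max(1),0))
def rod(p,x0,x1,y,z,r=.005):
    dx=np.maximum(np.maximum(x0-p[:,0],p[:,0]-x1),0)
    return abs(np.hypot(np.hypot(p[:,1]-y,p[:,2]-z),dx)-r)
def resid(v,P,g=0.):
    x,y,t,dz,rx=v; f=np.array([np.cos(t),np.sin(t)]); l=np.array([-f[1],f[0]])
    d=P[:,:2]-[x,y]; p=np.c_[d@f,d@l,P[:,2]-dz]
    q=p-[rx,0,.004]; a=.5-g
    D=[box(p,(-172,31,0),(172,36,25)),box(p,(-172,-36,0),(172,-31,25)),box(p,(161,-36,0),(172,36,30)),box(p,(-172,-31,0),(172,31,4)),
       rod(p,-.24,.082,.046,.046),rod(p,-.222,.037,.046+.03*np.cos(a),.046+.03*np.sin(a)),
       box(p,(-249,37,0),(-231,55,56)),box(p,(73,37,0),(91,55,56)),box(q,(-82.5,-28,0),(82.5,28,8)),box(q,(6,-27,8),(80,27,36)),box(q,(-82.5,-25,8),(-74.5,25,70))]
    return np.min(D,0)
def pts(s,v0=(.59,-.02,-1.46)):
    w=cloud(s).reshape(-1,3);w=w[np.isfinite(w[:,0])]
    f=np.array([np.cos(v0[2]),np.sin(v0[2])]);l=np.array([-f[1],f[0]]);d=w[:,:2]-v0[:2];a,b=d@f,d@l
    return w[(w[:,2]>.014)&(w[:,2]<.085)&(a>-.26)&(a<.19)&(b>-.045)&(b<.09)]
if __name__=='__main__':
    S={n:pts(snapshot(n)) for n in('top','side')}
    S['both']=np.vstack(list(S.values()))
    for n,P in S.items():
        r=least_squares(resid,[.59,-.02,-1.46,0,-.07],args=(P,),loss='soft_l1',f_scale=.002,x_scale=[.01,.01,.03,.01,.01],diff_step=1e-4)
        print(n,len(P),r.x.round(4),'med',np.median(resid(r.x,P)).round(4))
E
python3 icp.py
```

```text
top 4791 [ 0.6049 -0.0265 -1.3873  0.0248 -0.112 ] med 0.0061
side 1921 [ 0.6055 -0.0124 -1.4405  0.026  -0.2512] med 0.0065
both 6712 [ 0.6053 -0.0252 -1.3946  0.0247 -0.1107] med 0.0059
```

```bash
python3 - <<'E'
from icp import *
S={n:pts(snapshot(n)) for n in('top','side')}
for n,P in S.items():
    best=None
    for t in(-1.49,-1.46,-1.43):
      for y in(-.05,-.03,-.01):
        for rx in(-.08,-.06):
          r=least_squares(resid,[.59,y,t,0,rx],args=(P,),loss='cauchy',f_scale=.002,bounds=([.5,-.1,-1.6,-.004,-.12],[.7,.05,-1.3,.004,0]),diff_step=1e-4,max_nfev=40)
          if best is None or r.cost<best.cost: best=r
    print(n,best.x.round(4),best.cost,np.median(resid(best.x,P)).round(4))
    S[n]=best.x
import cv2
v=S['top'];x,y,t,dz,rx=v
f=np.array([np.cos(t),np.sin(t),0]);l=np.array([-f[1],f[0],0])
W=lambda a,b,c:np.array([x,y,dz])+np.array([0,0,c])/1e3+f*a/1e3+l*b/1e3
ims=[]
for n,(u0,v0,u1,v1) in(('top',(280,180,510,290)),('side',(225,185,345,285))):
    s=snapshot(n);im=cv2.resize(s['frame'][...,::-1],None,fx=3,fy=3,interpolation=cv2.INTER_CUBIC)
    R0=rx*1e3
    for pl in ([(-172,36,25),(172,36,25),(172,-36,25),(-172,-36,25),(-172,36,25)],[(-240,46,46),(82,46,46)],[(-222,72.3,60),(37,72.3,60)],[(R0-82.5,-25,74),(R0-82.5,25,74)],[(R0+6,-27,40),(R0+80,-27,40),(R0+80,27,40),(R0+6,27,40),(R0+6,-27,40)]):
        q=(proj(s,[W(*p) for p in pl])*3+1).astype(int)
        cv2.polylines(im,[q.reshape(-1,1,2)],False,(0,255,0),1)
    ims.append(im[v0*3:v1*3,u0*3:u1*3])
h=600;cv2.imwrite('pics/ov_top.png',ims[0]);cv2.imwrite('pics/ov_side.png',ims[1])
wd=max(i.shape[1] for i in ims)
c=np.vstack([cv2.copyMakeBorder(i,0,0,0,wd-i.shape[1],0) for i in ims]);cv2.imwrite('pics/ov.png',cv2.resize(c,None,fx=min(1,600/c.shape[0]),fy=min(1,600/c.shape[0])))
E
```

```text
top [ 0.5775  0.0053 -1.4557  0.0015 -0.0708] 0.015793887984838162 0.0015
side [ 0.5813  0.0049 -1.4587  0.0021 -0.0703] 0.004885098884606492 0.0015
```

View pics/ov.png

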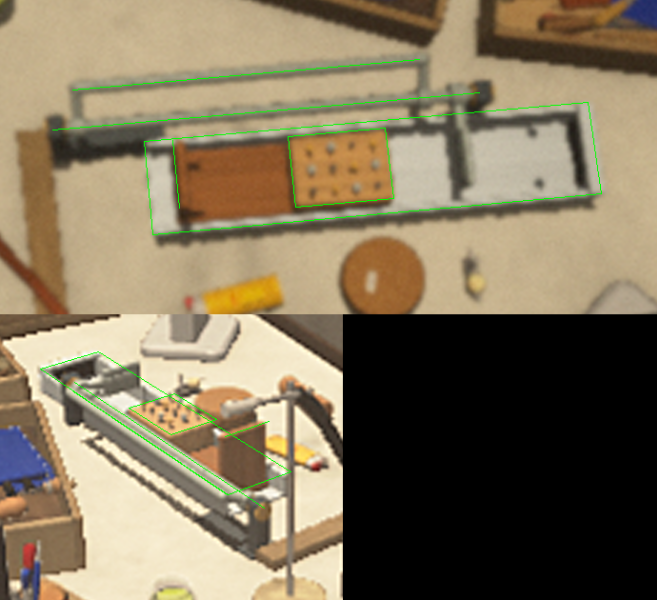

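The overlay fits well in both views: the rack, walls, bar and shaft lines all match to a few mm. Next I check obstacle heights on the way and compute the motion.

```bash
cat > go.py <<'E'
from h import *
from plant import monitor
X0,Y0,T=.579,.005,-1.457
f=np.array([np.cos(T),np.sin(T),0]);l=np.array([-f[1],f[0],0]);k=np.array([0,0,1.])
def rel(cx,cy,z):
    s=monitor.get_state();Rc=R.from_quat(s['eef_rot']);tgt=R.from_matrix(np.c_[-f,l,-k])
    P=np.array([X0,Y0,0])+f*cx+l*cy+k*z
    return 'cm',(Rc.inv().apply(P-s['tool_pos'])*100).round(2),'rot',(Rc.inv()*tgt).as_rotvec().round(3),'P',P.round(3)
def where():
    s=monitor.get_state();d=s['tool_pos']-[X0,Y0,0]
    return 't',round(s['clock'],2),'chute mm',(np.array([d@f,d@l,d[2]])*1e3).round(1),'F',s['contact_force'].round(1),'open',round(s['opening'],3)
E
python3 - <<'E'
from go import *
from plant import snapshot
print(where(),rel(-.17,.037,.17))
for n in('top','side'):
    w=cloud(snapshot(n)).reshape(-1,3)
    for i in np.arange(.1,.8,.1):
        print(n,round(i,1),[ (lambda q: int(np.percentile(q,99.5)*1000) if len(q)>5 else -1)(w[(abs(w[:,0]-i)<.05)&(abs(w[:,1]-j)<.05)][:,2]) for j in np.arange(-.1,.75,.1)])
E
```

```text
('t', 1.5, 'chute mm', array([-646.5, -357.7,  302.8]), 'F', array([0.6, 0.6, 0.5]), 'open', 1.002) ('cm', array([-53.62, -30.88,  13.27]), 'rot', array([ 0.   , -0.   ,  1.214]), 'P', array([0.596, 0.178, 0.17 ]))
top 0.1 [15, 16, 16, 3, -886, -885, 306, 117, -381]
top 0.2 [-788, -788, -790, -794, -887, -886, 347, 450, 347]
top 0.3 [6, 5, 6, 16, 11, 10, 5, 111, 100]
top 0.4 [18, 26, 24, 16, 11, 12, 4, 46, 5]
top 0.5 [24, 40, 43, 73, 117, 64, 71, 45, 5]
top 0.6 [62, 67, 68, 75, 206, 63, 58, 6, 4]
top 0.7 [84, 67, 55, 54, 211, 211, 110, 112, 5]
side 0.1 [362, 463, 574, 594, -1, -1, 348, 614, 348]
side 0.2 [4, 3, 4, 3, -1, -1, 616, 617, 565]
side 0.3 [5, 5, 5, 16, 11, 11, 4, 112, 102]
side 0.4 [18, 26, 23, 16, 11, 12, 5, 47, 33]
side 0.5 [24, 27, 63, 74, 111, 64, 72, 45, 4]
side 0.6 [62, 59, 68, 75, 208, 63, 71, 67, 4]
side 0.7 [84, 68, 64, 53, 211, 211, 113, 113, 4]
```

```bash
python3 - <<'E'
from go import *
from plant import snapshot
for n in('top','side'):
    w=cloud(snapshot(n)).reshape(-1,3);q=w[(w[:,2]>.085)&(w[:,0]>.42)&(w[:,0]<.8)&(w[:,1]<.4)&(w[:,1]>.1)]
    for a in np.arange(.44,.8,.04):
        p=q[abs(q[:,0]-a)<.02]
        if len(p):print(n,round(a,2),len(p),p.min(0).round(3),p.max(0).round(3))
E
```

```text
top 0.52 57 [0.521 0.296 0.085] [0.54  0.311 0.107]
top 0.56 189 [0.54  0.301 0.101] [0.58  0.33  0.172]
top 0.6 188 [0.58  0.318 0.087] [0.62  0.343 0.214]
top 0.64 67 [0.62  0.335 0.102] [0.66  0.348 0.211]
top 0.68 76 [0.66  0.341 0.206] [0.686 0.353 0.214]
side 0.52 11 [0.529 0.302 0.087] [0.539 0.308 0.099]
side 0.56 96 [0.54  0.304 0.09 ] [0.58  0.33  0.164]
side 0.6 104 [0.58  0.321 0.147] [0.62  0.345 0.205]
side 0.64 186 [0.62  0.334 0.086] [0.66  0.349 0.212]
side 0.68 59 [0.66  0.34  0.202] [0.69  0.357 0.214]
```

>>> {"api": "carry_out", "payload": {"motion": [-4.5,-2.6,-0.6,0,0,0,-4.5,-2.6,-0.6,0,0,0,-4.5,-2.6,-0.6,0,0,0,-4.5,-2.6,-0.6,0,0,0,-4.5,-2.6,0,0,0,0,-4.5,-2.6,0,0,0,0,-4.5,-2.6,0,0,0,0,-4.5,-2.6,0,0,0,0], "hand": 5.65}}

```text
clock: 2.7
tool_pos: [0.4509, 0.3171, 0.3269]
eef_rot: [0.121, 0.993, 0.0, 0.0]
contact_force: [0.6, 0.9, 0.1]
opening: 0.64
```

>>> {"api": "carry_out", "payload": {"motion": [-4.5,-2.6,0,0,0,0,-4.5,-2.6,0,0,0,0,-4.5,-2.6,0,0,0,0,0,0,0,0,0,0.17,0,0,0,0,0,0.17,0,0,0,0,0,0.17,0,0,0,0,0,0.17,0,0,0,0,0,0.17]}}

```text
clock: 3.7
tool_pos: [0.5619, 0.2101, 0.3268]
eef_rot: [0.522, 0.853, 0.0, -0.0]
contact_force: [-0.5, 0.5, 0.3]
opening: 0.643
```

```bash
python3 -c "
from go import *
print(where(),rel(-.17,.037,.16))"
```

```text
('t', 3.7, 'chute mm', array([-205.8,    6.3,  326.8]), 'F', array([-0.5,  0.5,  0.3]), 'open', 0.643) ('cm', array([-4.43,  1.62, 16.67]), 'rot', array([ 0.   , -0.   ,  0.359]), 'P', array([0.596, 0.178, 0.16 ]))
```

>>> {"api": "carry_out", "payload": {"motion": [-4.4,1.6,0,0,0,0,0,0,0,0,0,0.18,0,0,0,0,0,0.18,0,0,5.5,0,0,0,0,0,5.5,0,0,0,0,0,5.0,0,0,0,0,0,0,0,0,0]}}

```text
clock: 4.58
tool_pos: [0.5939, 0.1779, 0.1633]
eef_rot: [0.664, 0.748, -0.004, -0.002]
contact_force: [0.6, 0.5, 1.3]
opening: 0.639
```

```bash
python3 - <<'E'
from go import *
from plant import snapshot
print(where(),rel(-.17,.037,.14))
a=snapshot('top');b=snapshot('side')
A=cv2.resize(a['frame'][175:275,280:510],None,fx=3.4,fy=3.4,interpolation=cv2.INTER_CUBIC);B=cv2.resize(b['frame'][160:290,215:395],None,fx=2,fy=2,interpolation=cv2.INTER_CUBIC)
B=cv2.copyMakeBorder(B,0,0,0,A.shape[1]-B.shape[1],0)
cv2.imwrite('pics/appr.png',np.vstack([A,B])[...,::-1])
E
```

```text
('t', 4.58, 'chute mm', array([-170. ,   34.5,  163.3]), 'F', array([0.6, 0.5, 1.3]), 'open', 0.639) ('cm', array([-0.  ,  0.27,  2.33]), 'rot', array([-0.008,  0.001,  0.005]), 'P', array([0.596, 0.178, 0.14 ]))
```

View pics/appr.png

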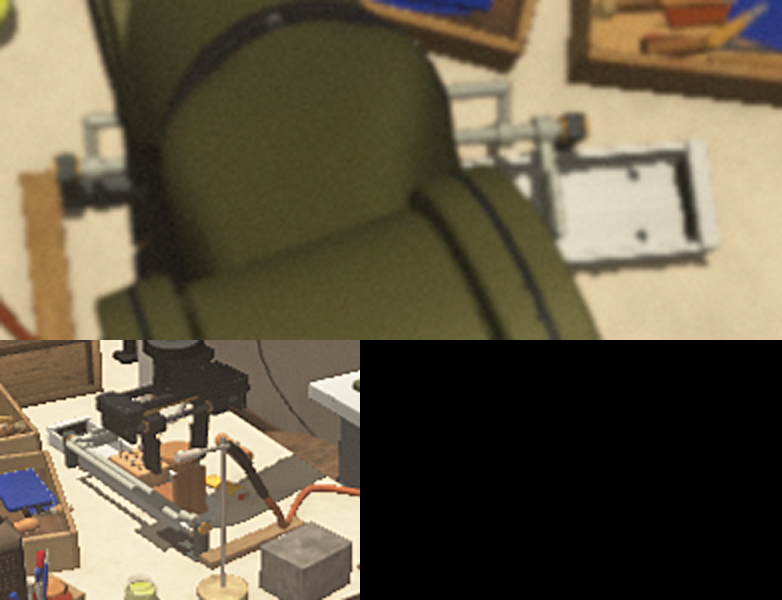

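```bash
python3 - <<'E'
from go import *
from plant import snapshot
s=snapshot('side');w=cloud(s)
W=lambda a,b,c:np.array([X0,Y0,0])+f*a+l*b+k*c
print(where())
for n,p in dict(bartip=(-.17,.0715,.099),pushtip=(-.17,-.0025,.099),platetopL=(-.153,.025,.074),platetopR=(-.153,-.025,.074),bar=(-.17,.0723,.065),barrear=(-.222,.0723,.06)).items():
    q=proj(s,W(*p))[0]; print(n,q.round(1),'crop',((q-[215,160])*2).round())
# fingertip points measured
d=(w.reshape(-1,3)-[X0,Y0,0]);c=np.c_[d@f,d@l,d[:,2]]*1e3
m=(c[:,0]>-210)&(c[:,0]<-120)&(c[:,1]>-40)&(c[:,1]<110)&(c[:,2]>102)&(c[:,2]<150)
q=c[m];
for lo,hi in((-40,37),(37,110)):
    g=q[(q[:,1]>lo)&(q[:,1]<hi)];print(len(g),np.percentile(g,[3,50,97],axis=0).round(0).tolist())
E
```

```text
('t', 4.72, 'chute mm', array([-170.5,   38.5,  168.8]), 'F', array([-0.7,  0.2,  0.7]), 'open', 0.642)
bartip [291.4 226.7] crop [153. 133.]
pushtip [315.1 218.7] crop [200. 117.]
platetopL [302.8 227.9] crop [176. 136.]
platetopR [318.2 222.6] crop [206. 125.]
bar [291.5 238.7] crop [153. 157.]
barrear [303.5 248.5] crop [177. 177.]
114 [[-183.0, -3.0, 109.0], [-177.0, 8.0, 134.0], [-161.0, 13.0, 150.0]]
135 [[-183.0, 68.0, 108.0], [-178.0, 80.0, 128.0], [-161.0, 86.0, 149.0]]
```

>>> {"api": "carry_out", "payload": {"motion": [0,-0.1,2.0,0,0,0,0,0,1.5,0,0,0,0,0,1,0,0,0,0,0,0.6,0,0,0,0,0,0.6,0,0,0,0,0,0.5,0,0,0,0,0,0,0,0,0,0,0,0,0,0,0]}}

```text
clock: 5.72
tool_pos: [0.5941, 0.1781, 0.1044]
eef_rot: [0.664, 0.748, -0.001, -0.001]
contact_force: [-3.2, 0.5, 4.0]
opening: 0.638
```

```bash
cat > gate.py <<'E'
from go import *
from icp import resid,pts
from scipy.optimize import minimize_scalar
from plant import snapshot
def look(img=None):
    print(where())
    s=snapshot('side')
    if img: cv2.imwrite('pics/'+img,cv2.resize(s['frame'][150:300,210:410],None,fx=4,fy=4,interpolation=cv2.INTER_CUBIC)[...,::-1])
    for n,s in(('side',s),('top',snapshot('top'))):
        d=cloud(s).reshape(-1,3)-[X0,Y0,0];c=np.c_[d@f,d@l,d[:,2]]*1e3;c=c[np.isfinite(c[:,0])]
        b=c[(c[:,1]>64)&(c[:,1]<84)&(c[:,2]>22)&(c[:,2]<72)&(((c[:,0]>-225)&(c[:,0]<-190))|((c[:,0]>-60)&(c[:,0]<25)))]
        g=c[(abs(c[:,0]-62.5)<8)&(c[:,2]>60)&(c[:,2]<125)&(c[:,1]>-20)&(c[:,1]<75)]
        pl=c[(c[:,2]>50)&(c[:,2]<80)&(abs(c[:,1])<25)&(c[:,0]<30)]
        bl=c[(c[:,2]>32)&(c[:,2]<46)&(abs(c[:,1])<20)&(c[:,0]>-80)]
        print(n,'bar top z',np.percentile(b[:,2],[50,90]).round(0) if len(b) else None,'leaf high',len(g),g.max(0).round(0) if len(g) else '', 'block x',len(bl),np.percentile(bl[:,0],[2,98]).round(0) if len(bl) else '')
E
python3 -c "
from gate import *
look('g1.png')"
```

```text
('t', 5.72, 'chute mm', array([-170.3,   34.7,  104.4]), 'F', array([-3.2,  0.5,  4. ]), 'open', 0.638)
side bar top z [42. 44.] leaf high 140 [ 69.  41. 105.] block x 67 [ 160. 2978.]
top bar top z [41. 44.] leaf high 144 [ 68.  37. 108.] block x 80 [163. 319.]
```

View pics/g1.png

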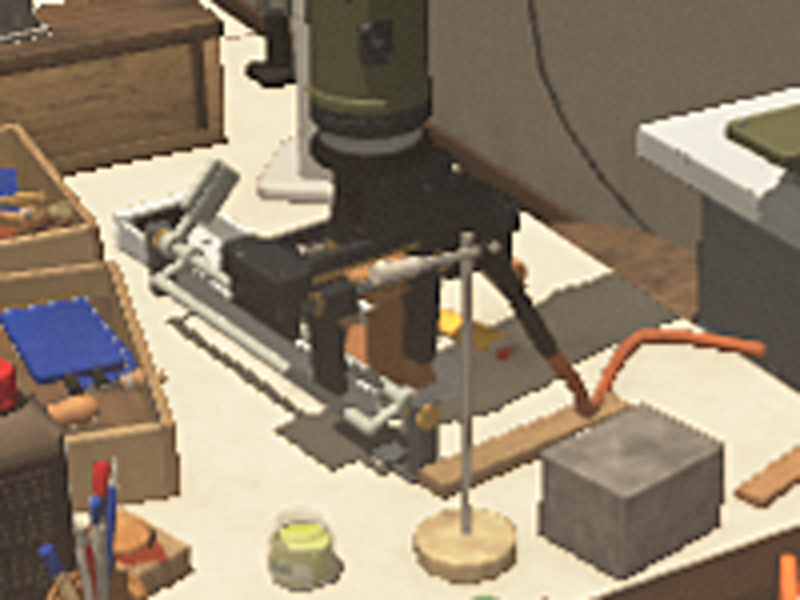

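Bar finger is on the bar at pixel (325,385) and the leaf stands open at (210,195). Next I press slightly deeper, then start the push.

>>> {"api": "carry_out", "payload": {"motion": [0,0.1,0.3,0,0,0,0,0,0,0,0,0,0,0,0,0,0,0,-0.4,0,0,0,0,0,-0.5,0,0,0,0,0,-0.7,0,0,0,0,0,-0.8,0,0,0,0,0,-0.8,0,0,0,0,0]}}

```text
clock: 6.82
tool_pos: [0.601, 0.1474, 0.102]
eef_rot: [0.664, 0.748, 0.001, 0.0]
contact_force: [-0.2, 3.2, 2.6]
opening: 0.641
```

```bash
python3 -c "
from gate import *
look()"
```

```text
('t', 6.83, 'chute mm', array([-139. ,   38.1,  102. ]), 'F', array([-0.2,  3.2,  2.6]), 'open', 0.641)
side bar top z [37. 40.] leaf high 155 [ 69.  50. 111.] block x 76 [ -42. 2979.]
top bar top z [37. 40.] leaf high 0  block x 85 [161. 319.]
```

>>> {"api": "carry_out", "payload": {"motion": [-0.9,0,0,0,0,0,-0.9,0,0,0,0,0,-0.9,0,0,0,0,0,-0.9,0,0,0,0,0,-0.9,0,0,0,0,0,-0.9,0,0,0,0,0,-0.9,0,0,0,0,0,-0.9,0,0,0,0,0]}}

```text
clock: 7.92
tool_pos: [0.6085, 0.075, 0.1019]
eef_rot: [0.664, 0.748, 0.0, -0.0]
contact_force: [-1.3, 5.3, 5.2]
opening: 0.64
```

```bash
python3 -c "
from gate import *
look('g2.png')"
```

```text
('t', 7.92, 'chute mm', array([-66.2,  37.3, 101.9]), 'F', array([-1.3,  5.3,  5.2]), 'open', 0.64)
side bar top z [37. 40.] leaf high 52 [ 68.  33. 112.] block x 113 [ -74. 2978.]
top bar top z [37. 40.] leaf high 0  block x 59 [312. 319.]
```

View pics/g2.png

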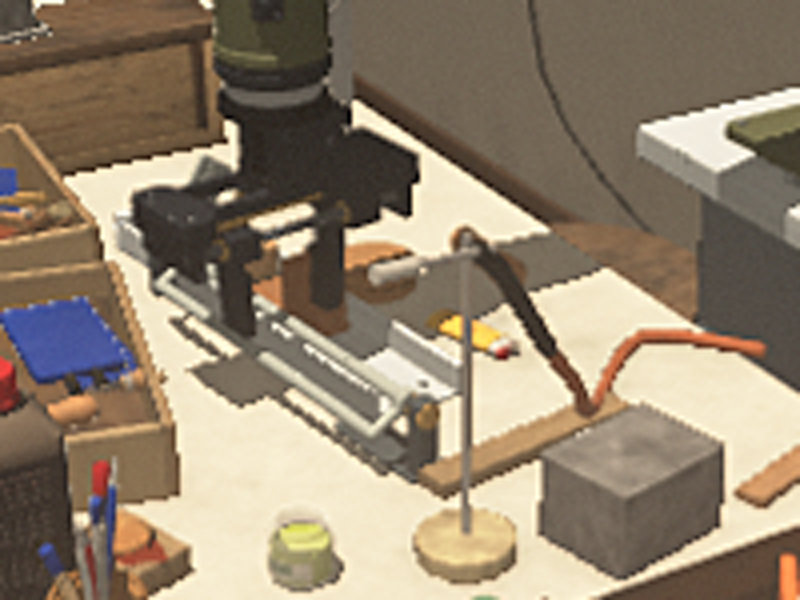

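The rack plate at (305,275) is ahead of the push finger (330,270), and the bar is held at (240,325). I keep going.

>>> {"api": "carry_out", "payload": {"motion": [-0.8,0,0,0,0,0,-0.8,0,0,0,0,0,-0.8,0,0,0,0,0,-0.7,0,0,0,0,0,-0.5,0,0,0,0,0,-0.3,0,0,0,0,0,-0.2,0,0,0,0,0,0,0,0,0,0,0]}}

```text
clock: 9.02
tool_pos: [0.6132, 0.0346, 0.1017]
eef_rot: [0.664, 0.748, 0.0, -0.0]
contact_force: [-0.8, 4.5, 4.9]
opening: 0.642
```

>>> {"api": "carry_out", "payload": {"motion": [-0.15,0,0,0,0,0,-0.15,0,0,0,0,0,0,0,0,0,0,0]}}

```text
clock: 9.4
tool_pos: [0.6136, 0.0319, 0.1017]
eef_rot: [0.664, 0.748, 0.0, -0.0]
contact_force: [-1.0, 5.5, 5.5]
opening: 0.641
```

```bash
python3 -c "
from gate import *
look()"
```

```text
('t', 9.4, 'chute mm', array([-22.8,  37.4, 101.7]), 'F', array([-1. ,  5.5,  5.5]), 'open', 0.641)
side bar top z [39. 63.] leaf high 8 [ 68.  32. 102.] block x 111 [ -32. 2970.]
top bar top z [37. 40.] leaf high 0  block x 0
```

Force is still plain sliding friction (5 N). I continue in small steps until it rises at the pad.

>>> {"api": "carry_out", "payload": {"motion": [-0.15,0,0,0,0,0,-0.15,0,0,0,0,0,0,0,0,0,0,0]}}

```text
clock: 9.88
tool_pos: [0.6139, 0.0289, 0.1017]
eef_rot: [0.664, 0.748, 0.0, -0.0]
contact_force: [-0.7, 5.7, 4.7]
opening: 0.643
```

>>> {"api": "carry_out", "payload": {"motion": [-0.15,0,0,0,0,0,0,0,0,0,0,0]}}

```text
clock: 10.12
tool_pos: [0.6141, 0.0275, 0.1017]
eef_rot: [0.664, 0.748, 0.0, -0.001]
contact_force: [-0.9, 4.5, 5.5]
opening: 0.644
```

Finger is at about -18.5; a few mm more.

>>> {"api": "carry_out", "payload": {"motion": [-0.15,0,0,0,0,0,0,0,0,0,0,0]}}

```text
clock: 10.38
tool_pos: [0.6142, 0.0263, 0.1017]
eef_rot: [0.664, 0.748, 0.0, -0.001]
contact_force: [-1.0, 4.7, 5.9]
opening: 0.644
```

>>> {"api": "carry_out", "payload": {"motion": [-0.15,0,0,0,0,0,0,0,0,0,0,0]}}

```text
clock: 10.62
tool_pos: [0.6143, 0.0262, 0.1017]
eef_rot: [0.664, 0.748, 0.001, -0.001]
contact_force: [-0.9, 8.2, 4.4]
opening: 0.641
```

>>> {"api": "carry_out", "payload": {"motion": [-0.15,0,0,0,0,0,0,0,0,0,0,0]}}

```text
clock: 10.88
tool_pos: [0.6143, 0.0261, 0.1018]
eef_rot: [0.664, 0.748, 0.001, -0.002]
contact_force: [-2.3, 10.2, 6.3]
opening: 0.648
```

The finger stalled at chute x of about -17 with the push force rising to 10 N, so the rack is home. I back off along the bar, then let it up.

>>> {"api": "carry_out", "payload": {"motion": [0.5,0,0,0,0,0,0.6,0,0,0,0,0,0,0,-0.8,0,0,0,0,0,-1.0,0,0,0,0,0,-1.2,0,0,0,0,0,-2,0,0,0,0,0,-4,0,0,0,0,0,-5,0,0,0]}}

```text
clock: 11.88
tool_pos: [0.6132, 0.0334, 0.2434]
eef_rot: [0.664, 0.748, -0.0, -0.0]
contact_force: [0.6, 0.2, 0.4]
opening: 0.64
```

>>> {"api": "carry_out", "payload": {"motion": [3,0,-5,0,0,0,5,0,-2,0,0,0,5,0,0,0,0,0,5,0,0,0,0,0,5,0,0,0,0,0,0,0,0,0,0,0,0,0,0,0,0,0]}}

```text
clock: 12.75
tool_pos: [0.5866, 0.2612, 0.3126]
eef_rot: [0.664, 0.748, 0.0, 0.001]
contact_force: [0.7, -0.7, -0.6]
opening: 0.64
```

```bash
python3 - <<'E'
from gate import *
look()
from scipy.optimize import least_squares
for n in('top','side'):
    s=snapshot(n);P=pts(s)
    best=min((least_squares(lambda v:resid([v[0],v[1],v[2],v[3],v[4]],P),[.579,.005,-1.457,0,r0],loss='cauchy',f_scale=.002,diff_step=1e-4) for r0 in(.06,.075,.09)),key=lambda r:r.cost)
    print(n,best.x.round(4))
    if n=='top':t=s
    else: b=s
A=cv2.resize(t['frame'][175:275,280:510],None,fx=3,fy=3,interpolation=cv2.INTER_CUBIC);B=cv2.resize(b['frame'][180:280,215:345],None,fx=3,fy=3,interpolation=cv2.INTER_CUBIC)
B=cv2.copyMakeBorder(B,0,0,0,A.shape[1]-B.shape[1],0)
cv2.imwrite('pics/fin.png',np.vstack([A,B])[...,::-1])
E
```

```text
('t', 12.75, 'chute mm', array([-253.6,   36.6,  312.6]), 'F', array([ 0.7, -0.7, -0.6]), 'open', 0.64)
side bar top z [65. 67.] leaf high 13 [68. 21. 63.] block x 226 [  -8. 2972.]
top bar top z [65. 68.] leaf high 28 [67. 15. 65.] block x 670 [ -7. 316.]
top [ 0.578   0.0033 -1.4421  0.0017  0.074 ]
side [ 0.5822  0.0033 -1.4554  0.0022  0.0672]
```

View pics/fin.png

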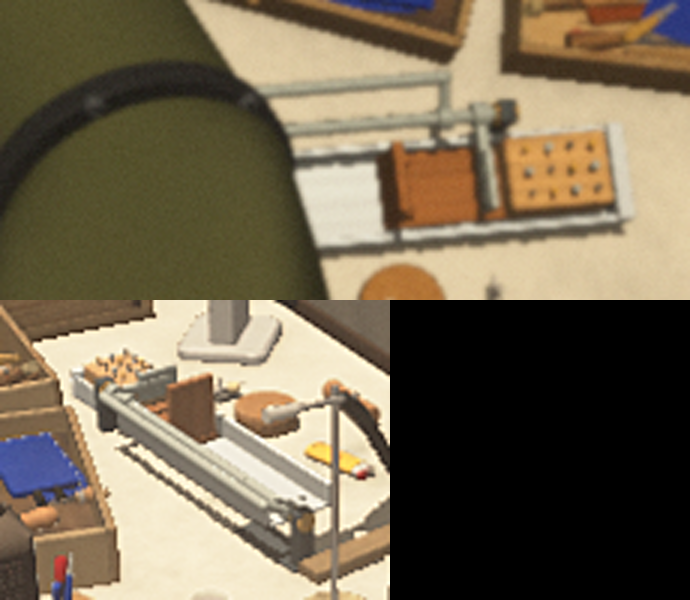

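The block is against the end stop at (560,170), the leaf hangs behind it at (487,170), the bar is up, and the arm is clear. I hand it in.

```bash
python3 -c "
from plant import workorder
print(workorder.finish_job())"
```

```text
the job is handed in; nothing more can be done
None
```

The job is handed in at about 13 s on the robot's clock; no verdict is reported. One fingertip held the bar down while the other pushed the rack by its rear plate about 145 mm along the chute. At the pad the finger stopped moving and the push force rose from about 5 N to 10 N. I then backed off 11 mm, let the bar up and moved clear.

**Last checks:**
- **Rack:** the rear plate reads at chute x ≈ -8 mm, where home is -8 mm. The two camera fits disagreed: the top view put the rack origin at 74.0 mm and the side view at 67.2 mm, against the required 68.5 to 80 mm. I trusted the top view, because the plate reading and the stall at the pad both agree with it.
- **Gate:** the bar top is back at 65 mm and the pictures show the leaf hanging behind the block, so it is shut. During the push I put the gate angle at about 0.94 rad, worked out from the fingertip height, not measured directly.
- **Robot:** the measured force is about zero and the arm is clear of everything.
- **Other things on the bench:** the tin, clamp and lighter look undisturbed in the pictures, but I did not re-measure them, and I did not look at the mallet or jar at the end.

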